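# Clear the disc and swing the inspection microscope in

### The job

Get the record inspection turntable ready: the amber jar and the two cork offcuts left on the metal disc are in the microscope's way, so throw both cork pieces into the blue bin and stand the jar upright on the black rubber mat without dropping it. Then swing the microscope round over the cleared disc, all the way to its stop, and last flip the red-tipped lamp lever fully over to its other side. The microscope must not bump into the jar or the cork, the jar must not be tipped over, and the brass weight, the metal tin and the grey case stay where they are.

Things in the scene. Friction and masses are not known exactly. Their poses are not given: they have to be found in the camera images.
- station: Fixed round turntable with the microscope's post at its far left. Origin on the table under the platter centre; x roughly away from the robot, y left. Black base radius 115 mm, 40 mm tall; platter radius 128 mm, 41 to 63 mm high; silvery disc (brass-coloured centre) radius 125 mm, top at 65 mm, fixed. Post radius 12.5 mm, 243 mm tall, at x 170, y 140 mm in this frame, on a low foot.
- scope_pivot (a point): Point on the table under the vertical axis of the microscope's post: the boom swings about this axis.
- scope_home (a point): Point fixed to the station, 15 mm above the disc, where scope_lens is when the microscope is swung in to its stop.
- scope: Grey microscope on a swinging boom. Origin on the post axis 178 mm above the table; x along the boom to the head, 198 mm out; y the way it swings in (counter-clockwise from above). Parked 1.1 to 1.3 rad before its stop. Moves at 1 to 2 N on the knob, stays where left. Head body radius 31 mm, top 200 mm; two eyepieces reach 230 mm height, 65 mm past the head axis.
- scope_knob (a point): Centre of the flat outer face of the black knob (radius 18 mm, 16 mm thick) on a rod at the head's rear side, 198 mm from the post axis along the boom and 85 mm to the microscope's -y side, 140 mm above the table. The face looks against the swing: push on it in the microscope's +y direction to swing it in.
- scope_lens (a point): Centre of the underside of the microscope head's black lamp ring (radius 33 mm, 18 mm tall), 198 mm from the post axis, 80 mm above the table, 15 mm higher than the disc: the ring hits anything left in its path.
- jar: Amber glass jar with white lid, radius 27 mm, 75 mm tall, about 0.2 kg, standing on the disc. Origin at the centre of its underside, z axis up along the jar.
- cork_a: Cork offcut, 44 mm along its x, 28 mm along its y, on the disc: a slab 16 mm thick, stepped up to 27 mm in its -x half. Origin at the centre of its underside. Easily gripped across its 28 mm width.
- cork_b: Second cork offcut, same as cork_a.
- bin: Fixed blue open bin on the right, 120 x 120 mm outside, 70 mm tall, walls 4 mm. Origin at the centre of its underside, x and y along its sides.
- mat: Fixed round black rubber mat on the front left, radius 45 mm, 4 mm thick. Origin at the centre of its underside, on the table.
- lamp_base: Fixed grey lamp switch block, 70 (x) x 50 (y) x 25 mm. Origin at the centre of its underside. The lever's hinge runs along its y axis, 22 mm above the table.
- lamp (a joint): Lamp lever, rad: about 0 = off (leaning to the block's -x side, towards the robot), 1.0 = fully on at its stop (leaning equally to +x). Stays where left; flips at 1 to 2 N at the tip.
- lamp_tip (a point): Centre of the red ball (radius 13 mm) at the end of the 50 mm lever; 66 mm above the table at either end of its swing, 72 mm in the middle.
- weight: Brass record weight, radius 30 mm, 45 mm tall, loose on the table between robot and turntable: leave alone. Origin at its underside centre.
- tin: Metal tin, radius 28 mm, 70 mm tall, loose, far right: leave alone. Origin at its underside centre.
- case: Grey plastic case, 60 x 90 x 30 mm, loose, far left: leave alone. Origin at its underside centre.
Mind the look-alikes: they are no part of the job. What is shaped like the cork_b but pink or turquoise is not meant.

How it is judged:
On the way, in this order (a step that is already met when the one before it is completed fails the run):
1. both cork pieces lie in the bin and the jar stands on the mat, released (x of cork_a in the frame of bin between -0.058 and 0.058 m and y of cork_a in the frame of bin between -0.058 and 0.058 m and z of each of cork_a, cork_b in the frame of bin below 0.065 m and x of cork_b in the frame of bin between -0.058 and 0.058 m and y of cork_b in the frame of bin between -0.058 and 0.058 m and horizontal distance between jar and mat below 0.03 m and height (world z) of jar below 0.009 m and angle between jar's own z axis and vertical below 0.1 rad and linear speed of each of jar, cork_a, cork_b below 0.02 m/s and contact force between jar and the fingers below 0.1 N), for 0.2 s.
2. the microscope is swung over the disc to its stop (distance between scope_lens and scope_home below 0.009 m), for 0.2 s.
3. the lamp lever is flipped fully over (value of joint lamp above 0.85 rad), for 0.1 s.
At the end, for the whole second after the job is handed in: Both corks are inside the bin (underside below 65 mm), the jar stands on the mat (within 30 mm of its centre, tilt under 0.1 rad), the microscope is at its stop over the disc (lens within 9 mm of scope_home), the lamp lever is over (above 0.85 rad); corks and jar at rest (x of cork_a in the frame of bin between -0.058 and 0.058 m and y of cork_a in the frame of bin between -0.058 and 0.058 m and z of each of cork_a, cork_b in the frame of bin below 0.065 m and x of cork_b in the frame of bin between -0.058 and 0.058 m and y of cork_b in the frame of bin between -0.058 and 0.058 m and horizontal distance between jar and mat below 0.03 m and height (world z) of jar below 0.009 m and angle between jar's own z axis and vertical below 0.1 rad and linear speed of each of jar, cork_a, cork_b below 0.02 m/s and distance between scope_lens and scope_home below 0.009 m and value of joint lamp above 0.85 rad); the robot touches nothing.
It fails at once if the microscope bumps into the jar or a cork piece (contact force between scope and jar above 1 N or contact force between scope and cork_a above 1 N or contact force between scope and cork_b above 1 N).
It fails at once if the jar is tipped over (angle between jar's own z axis and vertical above 0.6 rad).
It fails at once if the jar is dropped: it moves freely faster than 0.6 m/s (contact force between jar and the fingers below 0.05 N and linear speed of jar above 0.6 m/s).
It fails at once if the weight, the tin or the case is moved by more than 30 mm (distance of any of weight, tin, case from where it was at the start of the episode above 0.03 m).
It also fails if it takes over 72 s, if anything falls off the work surface, if the arm or the gripper's body presses on something with over 40 N, if the wrist force passes 120 N, or if a joint passes its speed limit or range.

### The arm

A 7-joint arm with a two-finger parallel gripper is mounted at the origin on the work surface. World frame = base frame: x ahead of the robot, y to its left, z up, the work surface at z = 0. Lengths are in m, angles in rad, forces in N, time in s.
With the tool pointing down it reaches from about 0.4 to 0.85 m from the base axis. Payload 6.9 kg.
Tool frame: the origin (TCP) lies midway between the tips of the shut fingers; the grasp point (between the pads) lies behind it (ctrl.pinch_z is the z of the grasp point in the tool frame, in m); z points along the fingers, y is the line along which they close (so a half turn about z gives the same grasp; the last joint's range is limited). The gripper opens to 85 mm and grips with 20 to 120 N. Pads are 22 mm wide; open, the fingers measure 114 mm over their backs; the gripper's body (76 mm by 85 mm) begins 54 mm behind the grasp point. The pads swing forward as they close: fully open they stand 13 mm farther back than shut.
Start: joints at [-1.123, 0.507, -0.238, 1.5, 0.126, 1.149, -0.155], TCP at [0.21, 0.589, 0.231] pointing down, gripper open.
Joint ranges: [-3.08, 3.08], [-0.24, 2.05], [-1.43, 1.35], [0, 2.5], [-1.52, 4.66], [0.17, 1.96], [-2.89, 2.89]. Speed limits (rad/s): [2.39, 2.39, 3.14, 3.14, 3.14, 3.14, 3.14].

### API

Orientations are given as a unit quaternion [w, x, y, z].
In Python, from station import ctrl, get_state, vision, ticket, models gives the robot as it stands. Calls block until the motion is done:
- ctrl.movep(position, orientation): joint-space move of the TCP to a pose.
- ctrl.movel(position, frame=None, max_speed=0.15): straight line of the TCP; frame=None keeps the orientation; max_speed is the mean speed in m/s.
- ctrl.set_joints(angles): joint-space move.
- ctrl.ungrasp() and ctrl.close_gripper(force=None): open the fingers fully, or close them until they stop; force is the grip in N (None keeps the last).
- ctrl.pause(seconds).
- ctrl.ik(position, orientation): joint angles nearest the present ones, or None.
- get_state(): the state.
- vision.grab_frame(name): name is "side" or "top"; returns (picture, depth): 480x640x3 uint8, blue, green, red; 480x640 float32, m along the optical axis (not along the pixel's ray), 0 where there is no reading.
- vision.camera_info(name): a dict with "mtx" (3x3 intrinsics, pixels), "R" (3x3) and "t" (3): a world point X has camera coordinates R X + t. Camera axes: x right, y down, z forward; pixel columns grow to the right and rows downward; lengths in m; the calibration is good to about 2 mm. A picture is of the moment at which its call begins. camera_info takes no time and is no camera call.
A pose or a line that the arm cannot do raises ctrl.Unreachable and nothing moves.
- ticket.close_job(): hands the job in; it is judged then, once.
Trained networks look in the newest picture that a camera, given by its name, has taken for a name from the list of things; names that differ only in an ending like _2 or _b are one class to them, and where a whole thing is asked for, a point or a joint stands for the part that bears it (a point fixed in the world has none). Each returns a list of dicts, best first, with "p" (0 to 1); they miss things now and then, are a little off and sometimes report something else, mostly with a low value. They report only what shows in the picture. A call takes as long as a camera call. They do not tell look-alikes from the thing itself.
- models.recognise(camera, target): "point" ([column, row] in pixels, amid what is visible of it).
- models.masks_of(camera, target): "mask" (480x640 bool, what is visible of it) and "point" ([column, row] in pixels, amid what is visible of it).
The state is a dict: "time": time; "qpos": joint angles; "qd": joint speeds; "tau": joint torques, N m; "tcp_pos": TCP position; "eef_rot": TCP orientation; "contact_force": force on the tool from outside, world axes, zero at the start; "wrist_torque": the same for the moment, N m; "width": finger opening in m; "gripper_force": force on a finger pad.
Only numpy, scipy, OpenCV 4.12 (cv2) and the standard library are available. Lean on these libraries where they do the work, as an engineer would, in place of code of your own. Each camera call takes 0.05 s, during which the arm holds its last target. There are 200 camera calls.

## Working session

There is one attempt and no reset: what is moved stays moved. The work goes in short steps, each a Python script; the robot and the scene stay as the last script left them, time stands still between calls to the robot, and variables do not carry over. Pictures are saved under pics/ and viewed, at most 10 in all, crops included, and the job is handed in when it is done.

```bash
mkdir -p pics; ls
cat > h.py <<'E'
import numpy as np,cv2
from station import ctrl,get_state,vision,ticket,models
def pt(cam,depth,u,v,):
    c=vision.camera_info(cam);z=depth
    p=np.linalg.inv(c["mtx"])@np.array([u,v,1.])*z
    return c["R"].T@(p-c["t"])
def cloud(cam,d):
    c=vision.camera_info(cam);v,u=np.mgrid[:480,:640]
    p=np.stack([u,v,np.ones_like(u)],-1)@np.linalg.inv(c["mtx"]).T*d[...,None]
    X=(p-c["t"])@c["R"]; X[d<=0]=np.nan
    return X
def proj(cam,X):
    c=vision.camera_info(cam);p=c["mtx"]@(c["R"]@np.asarray(X)+c["t"]);return p[:2]/p[2]
E
python3 - <<'E'
from h import *
np.set_printoptions(precision=3,suppress=True)
for c in("top","side"):
    im,d=vision.grab_frame(c);cv2.imwrite(f"pics/{c}0.png",im);np.savez(f"{c}0.npz",im=im,d=d)
    X=cloud(c,d);i=vision.camera_info(c);print(c,"cam at",-i["R"].T@i["t"])
    for n in["jar","cork_a","bin","mat","lamp_base","lamp_tip","scope","scope_knob","station","weight","tin","case"]:
        for r in models.masks_of(c,n)[:6]:
            if r["p"]<.2: continue
            m=r["mask"]&(d>0);P=X[m];print(n,round(r["p"],2),np.round(r["point"]),m.sum(),"med",np.median(P,0),"lo",np.percentile(P,3,axis=0),"hi",np.percentile(P,97,axis=0))
print(ctrl.pinch_z,get_state())
E
```

```text
pics
top cam at [0.505 0.03  1.071]
jar 0.95 [277. 225.] 617 med [0.605 0.102 0.14 ] lo [0.584 0.08  0.089] hi [0.629 0.125 0.144]
jar 0.58 [200. 204.] 3361 med [0.631 0.24  0.189] lo [0.571 0.138 0.002] hi [0.783 0.322 0.226]
cork_a 0.6 [364. 134.] 264 med [ 0.816 -0.074  0.021] lo [ 0.798 -0.092  0.005] hi [ 0.84  -0.057  0.03 ]
cork_a 0.55 [350. 220.] 241 med [ 0.609 -0.039  0.09 ] lo [ 0.597 -0.059  0.08 ] hi [ 0.623 -0.021  0.095]
cork_a 0.54 [282. 332.] 300 med [0.378 0.098 0.02 ] lo [0.358 0.079 0.004] hi [0.395 0.119 0.03 ]
cork_a 0.53 [320. 268.] 277 med [0.513 0.017 0.089] lo [ 0.495 -0.001  0.079] hi [0.534 0.033 0.096]
cork_a 0.45 [418. 316.] 786 med [ 0.418 -0.189  0.027] lo [ 0.388 -0.22   0.018] hi [ 0.45  -0.168  0.081]
bin 0.8 [484. 270.] 3851 med [ 0.523 -0.343  0.007] lo [ 0.464 -0.394  0.001] hi [ 0.583 -0.266  0.072]
mat 0.67 [417. 317.] 828 med [ 0.418 -0.188  0.027] lo [ 0.387 -0.22   0.005] hi [ 0.451 -0.167  0.081]
mat 0.62 [227. 314.] 1292 med [0.412 0.213 0.005] lo [0.373 0.175 0.001] hi [0.449 0.251 0.008]
mat 0.25 [141. 194.] 1126 med [0.675 0.407 0.031] 
[... 2748 characters left out ...]
0.007  0.046]
tin 0.92 [433. 406.] 1466 med [ 0.708 -0.283  0.068] lo [ 0.689 -0.303  0.01 ] hi [ 0.737 -0.254  0.071]
case 0.72 [320. 165.] 177 med [0.689 0.366 0.027] lo [0.674 0.36  0.002] hi [0.7   0.397 0.031]
-0.0187 {'time': 1.3, 'qpos': array([-1.123,  0.507, -0.238,  1.5  ,  0.126,  1.149, -0.155]), 'qd': array([ 0.   , -0.001, -0.002, -0.   , -0.001, -0.001, -0.   ]), 'tau': array([ -0.002, -62.037,  -2.185, -24.995,   0.014,   0.002,  -0.   ]), 'tcp_pos': array([0.21 , 0.589, 0.231]), 'eef_rot': array([-0.   ,  0.171,  0.985, -0.   ]), 'contact_force': array([0.338, 0.222, 1.465]), 'wrist_torque': array([ 0.   , -0.026, -0.017]), 'gripper_force': 0.0, 'width': 0.08538454975650628}
```

Run:
```python
from h import *
np.set_printoptions(precision=3,suppress=True)
t=np.load("top0.npz");s=np.load("side0.npz");im,d=t["im"],t["d"]
X=cloud("top",d);Z=X[...,2]
# disc circle: depth 63..68
from scipy.optimize import least_squares
m=(abs(Z-.065)<.006)&(np.hypot(X[...,0]-.62,X[...,1]-.03)<.2)
cn=max(cv2.findContours(cv2.morphologyEx(m.astype(np.uint8),cv2.MORPH_OPEN,np.ones((5,5))),0,1)[0],key=len)[:,0]
P=X[cn[:,1],cn[:,0]][:,:2];P=P[np.isfinite(P).all(1)]
f=least_squares(lambda q:np.hypot(*(P-q[:2]).T)-q[2],[.62,.05,.125],loss="soft_l1",f_scale=.002);print("disc",f.x)
# post/boom high points
m=(Z>.225)&(X[...,0]>.55);P=X[m];
from scipy.cluster.hierarchy import fcluster,linkage
if len(P):
    l=fcluster(linkage(P[:,:2]),.012,"distance")
    for k in set(l):
        if (l==k).sum()>8: print("high",(l==k).sum(),P[l==k].mean(0),P[l==k].min(0),P[l==k].max(0))
for lo,hi in((.165,.2),(.205,.26),(.12,.16)):
    m=(Z>lo)&(Z<hi)&(X[...,0]>.5)&(X[...,1]>.12)&(X[...,1]<.45);print(lo,m.sum(),np.nanmin(X[m],0),np.nanmax(X[m],0))
for (u,v) in((350,220),(320,268),(364,134),(282,332)):
    b=0.065 if u in(350,320) else 0
    g=np.zeros_like(Z,bool);g[v-22:v+22,u-22:u+22]=1
    g&=(Z>b+.009)&(Z<b+.035)
    n,L,st,c=cv2.connectedComponentsWithStats(g.astype(np.uint8));k=L[v,u];g=L==k
    P=X[g];hi=P[P[:,2]>b+.0215].mean(0);lo=P[P[:,2]<b+.019].mean(0)
    r=cv2.minAreaRect(P[:,:2].astype(np.float32)*1000)
    print((u,v),"rect",r,"hi",hi,"lo",lo,"yaw(+x)",np.arctan2(*(lo-hi)[1::-1]),"bgr",np.median(im[g],0))
a=im[90:390,90:540];cv2.imwrite("pics/crop_top.png",cv2.resize(a,None,fx=1.77,fy=1.77))
b=np.hstack([cv2.resize(im[v-25:v+25,u-25:u+25],(200,200)) for u,v in((350,220),(320,268),(364,134),(282,332))])
b=np.vstack([b,np.pad(cv2.resize(s["im"][100:420,150:500],(437,400)),((0,0),(0,363),(0,0)))]);cv2.imwrite("pics/crops.png",b)
```

```text
disc [0.597 0.039 0.126]
high 193 [0.784 0.15  0.241] [0.774 0.138 0.226] [0.798 0.162 0.247]
high 126 [0.583 0.274 0.227] [0.563 0.25  0.225] [0.6   0.3   0.232]
0.165 1511 [0.578 0.129 0.165] [0.806 0.285 0.2  ]
0.205 795 [0.559 0.138 0.205] [0.798 0.305 0.247]
0.12 502 [0.587 0.12  0.122] [0.803 0.334 0.16 ]
(350, 220) rect ((610.9569091796875, -40.99321746826172), (28.560483932495117, 44.09513854980469), 16.803627014160156) hi [ 0.607 -0.03   0.092] lo [ 0.613 -0.051  0.081] yaw(+x) -1.2906514873741777 bgr [ 46.  79. 119.]
(320, 268) rect ((514.7211303710938, 16.074481964111328), (43.47160720825195, 27.51156997680664), 34.511505126953125) hi [0.506 0.01  0.093] lo [0.524 0.022 0.082] yaw(+x) 0.5996441915845379 bgr [ 46.  81. 120.]
(364, 134) rect ((820.8007202148438, -75.80077362060547), (28.029821395874023, 43.90191650390625), 62.14429473876953) hi [ 0.811 -0.071  0.027] lo [ 0.826 -0.079  0.016] yaw(+x) -0.5056282903847071 bgr [ 90.  74. 140.]
(282, 332) rect ((377.3787536621094, 97.29971313476562), (28.3833065032959, 44.225547790527344), 29.444135665893555) hi [0.373 0.107 0.027] lo [0.382 0.088 0.016] yaw(+x) -1.0801332929153777 bgr [105. 113.  28.]
```

View pics/crop_top.png

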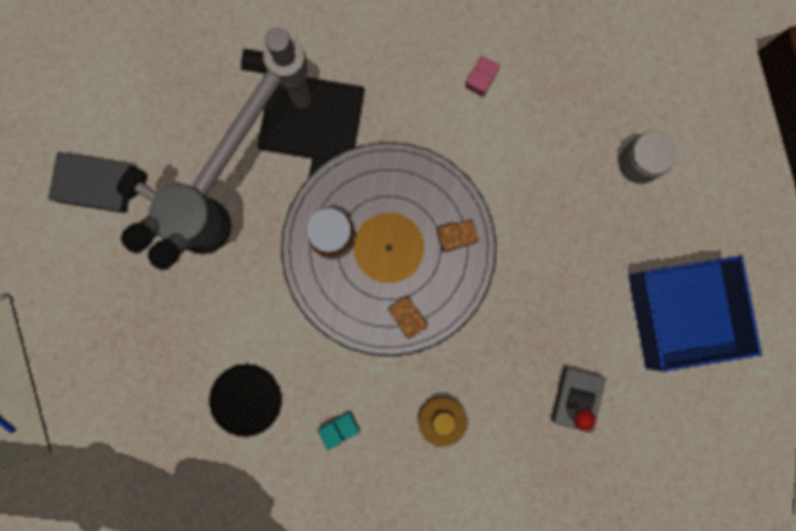

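View pics/crops.png

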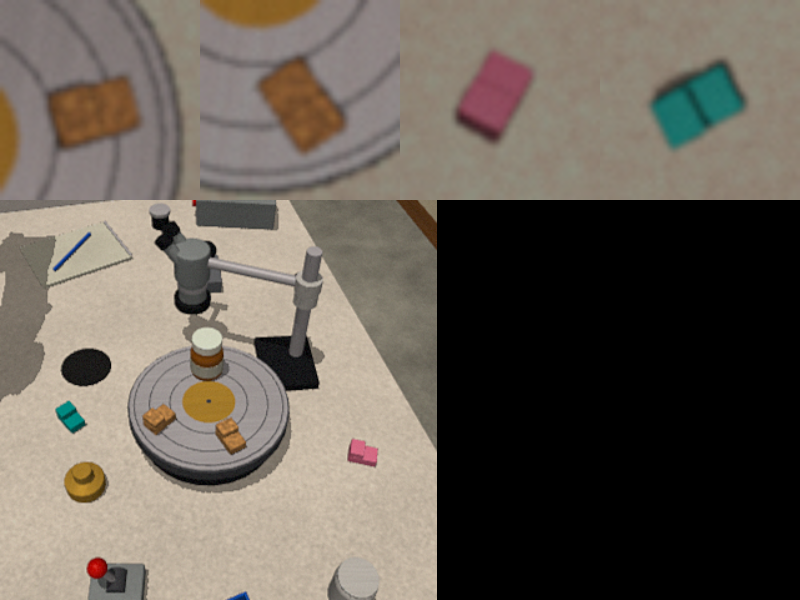

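View pics/side0.png

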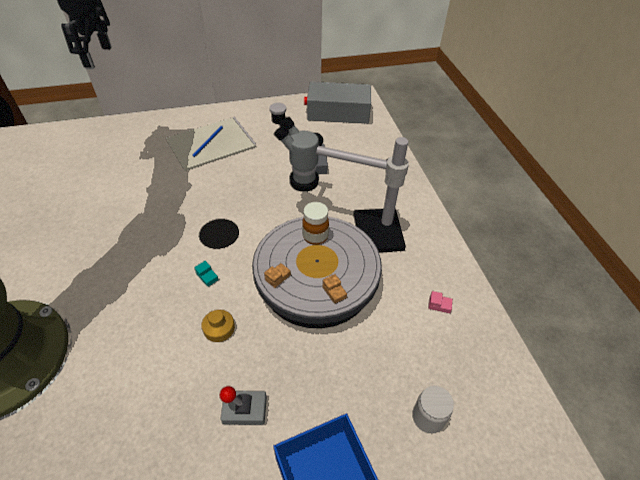

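The real corks are at top pixels (350,220) and (320,268): brown, on the disc. The pink piece at (364,134) and the turquoise one at (282,332) are decoys on the table. The jar is at (277,225), the mat at (227,314), the bin at (484,270) and the lamp ball near (420,327). The knob is on the head's far-left side near (163,193). The crops confirm the two brown pieces, so I'll move the jar first.

```bash
cat >> h.py <<'E'
def down(alpha,pos):
    "tool-down quaternion closing along world angle alpha, nearer of the two half turns"
    best=None;q0=get_state()["qpos"]
    for a in(alpha,alpha+np.pi):
        f=(a+np.pi/2)/2;q=[0,np.cos(f),np.sin(f),0];j=ctrl.ik(list(pos),q)
        if j is None: continue
        c=np.abs(np.array(j)-q0).max()
        if best is None or c<best[0]: best=(c,q)
    return best[1]
def go(pos,alpha): ctrl.movep(list(pos),down(alpha,pos))
def st(tag=""):
    s=get_state();print(tag,"t",round(s["time"],2),"tcp",np.round(s["tcp_pos"],3),"w",round(s["width"],4),"F",np.round(s["contact_force"],1),"g",round(s["gripper_force"],1))
E
python3 - <<'E'
from h import *
st()
go([.42,.15,.30],.1);st("via")
J=[.6065,.1025];A=0.2
go([*J,.20],A);st("above")
ctrl.movel([*J,.088],max_speed=.2);st("down")
ctrl.close_gripper(force=40);st("grip")
ctrl.movel([*J,.20],max_speed=.25);st("up")
for nm in("jar",):
    im,d=vision.grab_frame("side");cv2.imwrite("pics/side1.png",im)
E
```

```text
t 1.3 tcp [0.21  0.589 0.231] w 0.0854 F [0.3 0.2 1.5] g 0.0
via t 3.08 tcp [0.42  0.151 0.3  ] w 0.0851 F [-0.  -0.2  0.9] g 0.0
above t 3.96 tcp [0.606 0.104 0.2  ] w 0.0854 F [ 0.2  0.7 -0.2] g 0.0
down t 4.67 tcp [0.607 0.103 0.09 ] w 0.0855 F [ 0.6 -0.3  0.2] g 0.0
grip t 5.08 tcp [0.608 0.103 0.09 ] w 0.0523 F [-1.5  0.3  7.9] g 41.1
up t 5.67 tcp [0.606 0.103 0.199] w 0.0523 F [-0.8  0.6 -3. ] g 42.5
```

Run:
```python
from h import *
M=[.412,.213]
ctrl.movel([*M,.14],max_speed=.2);st("over mat")
ctrl.movel([*M,.05],max_speed=.12)
ctrl.movel([*M,.0285],max_speed=.05);st("placed")
ctrl.ungrasp();ctrl.pause(.2);st("rel")
ctrl.movel([*M,.16],max_speed=.2);st("up")
# bin rim corners at z=.07
t=np.load("top0.npz");X=cloud("top",t["d"]);Z=X[...,2]
m=(abs(Z-.07)<.006)&(X[...,0]<.62)&(X[...,0]>.42)&(X[...,1]<-.24)&(X[...,1]>-.45)
print("bin",cv2.minAreaRect(X[m][:,:2].astype(np.float32)))
go([.45,.03,.2],.602+np.pi/2);st("away")
im,d=vision.grab_frame("top");cv2.imwrite("pics/top1.png",im);X=cloud("top",d)
r=[k for k in models.masks_of("top","jar") if k["p"]>.3]
for k in r: P=X[k["mask"]&(d>0)];P=P[P[:,2]>.07];print(k["p"],(np.percentile(P,3,axis=0)+np.percentile(P,97,axis=0))/2)
```

```text
over mat t 7.03 tcp [0.413 0.212 0.14 ] w 0.0523 F [ 0.1 -0.5 -2.9] g 42.5
placed t 8.52 tcp [0.412 0.213 0.029] w 0.0524 F [-1.9 -0.8  8.7] g 43.8
rel t 9.15 tcp [0.412 0.213 0.028] w 0.085 F [ 0.3 -0.1 -0.4] g 0.0
up t 9.96 tcp [0.411 0.213 0.159] w 0.0849 F [-0.7  0.2 -0.6] g 0.0
bin ((0.5236119031906128, -0.3306736350059509), (0.12012103945016861, 0.12181857228279114), 9.913872718811035)
away t 10.74 tcp [0.449 0.031 0.199] w 0.0852 F [ 0.2 -0.5 -0.9] g 0.0
0.98 [0.41122708 0.21439491 0.07973261]
```

Run:
```python
from h import *
B=np.array([.524,-.331])
for c,yaw,off in(((.515,.016),.602,(0,.018)),((.611,-.041),-1.278,(0,-.018))):
    p=np.array(c)-.006*np.array([np.cos(yaw),np.sin(yaw)])
    go([*p,.16],yaw+np.pi/2)
    ctrl.movel([*p,.068],max_speed=.15);st("down")
    ctrl.close_gripper(force=30);st("grip")
    ctrl.movel([*p,.18],max_speed=.2);st("up")
    if get_state()["width"]<.02: print("MISSED");break
    go([*(B+off),.18],.17)
    ctrl.movel([*(B+off),.095],max_speed=.2);st("bin")
    ctrl.ungrasp();ctrl.pause(.1)
    ctrl.movel([*(B+off),.17],max_speed=.25)
go([.45,-.12,.3],.17);st()
t,d=vision.grab_frame("top");s,_=vision.grab_frame("side")
cv2.imwrite("pics/both2.png",np.hstack([cv2.resize(t,(400,300)),cv2.resize(s,(400,300))]))
X=cloud("top",d)
for k in models.masks_of("top","cork_b"): 
    if k["p"]>.2: print(round(k["p"],2),np.round(np.median(X[k["mask"]&(d>0)],0),3))
# scope geometry
Z=X[...,2];m=(Z>.190)&(Z<.205)&(X[...,0]<.68)&(X[...,0]>.5)&(X[...,1]>.15)&(X[...,1]<.35)
print("head",m.sum(),cv2.minEnclosingCircle(X[m][:,:2].astype(np.float32)),np.median(X[m],0))
m=(Z>.1)&(Z<.165)&(X[...,0]<.68)&(X[...,1]>.27)&(X[...,1]<.38);print("knob",m.sum(),np.nanmin(X[m],0),np.nanmax(X[m],0),np.median(X[m],0))
m=(Z>.16)&(Z<.195)&(X[...,0]<.76)&(X[...,0]>.64)&(X[...,1]>.12)&(X[...,1]<.3);vx,vy,x0,y0=cv2.fitLine(X[m][:,:2].astype(np.float32),cv2.DIST_HUBER,0,.01,.01).ravel();print("boom",m.sum(),vx,vy,x0,y0)
```

```text
down t 12.01 tcp [0.51  0.013 0.069] w 0.0852 F [-0.7  0.2 -0.3] g 0.0
grip t 12.57 tcp [0.51  0.013 0.068] w 0.0274 F [-0.5 -0.5  4.9] g 30.3
up t 13.28 tcp [0.509 0.013 0.179] w 0.0273 F [-0.3 -0.1 -0.9] g 29.6
bin t 15.08 tcp [ 0.524 -0.313  0.096] w 0.0277 F [ 0.3 -0.7 -0.5] g 29.6
down t 18.12 tcp [ 0.61  -0.036  0.069] w 0.0853 F [-0.4 -0.2  0.6] g 0.0
grip t 18.68 tcp [ 0.61  -0.035  0.068] w 0.0277 F [-0.5  0.4  4.7] g 30.3
up t 19.38 tcp [ 0.609 -0.035  0.179] w 0.0276 F [-0.9 -0.  -1. ] g 29.7
bin t 21.19 tcp [ 0.525 -0.349  0.096] w 0.0273 F [-0.  -0.1 -1. ] g 29.7
 t 23.4 tcp [ 0.45 -0.12  0.3 ] w 0.0855 F [-0.4 -0.6 -0.5] g 0.0
0.84 [0.378 0.097 0.021]
0.84 [ 0.817 -0.075  0.02 ]
0.74 [ 0.531 -0.369  0.05 ]
0.67 [ 0.531 -0.324  0.025]
head 888 ((0.6311917901039124, 0.24274282157421112), 0.053722988814115524) [0.61747039 0.25067988 0.20054016]
knob 279 [0.63849538 0.2927628  0.12839497] [0.67533646 0.33385177 0.16268153] [0.65302135 0.31465357 0.14981732]
boom 729 0.8492778 -0.52794623 0.7010617 0.20080772
```

View pics/both2.png

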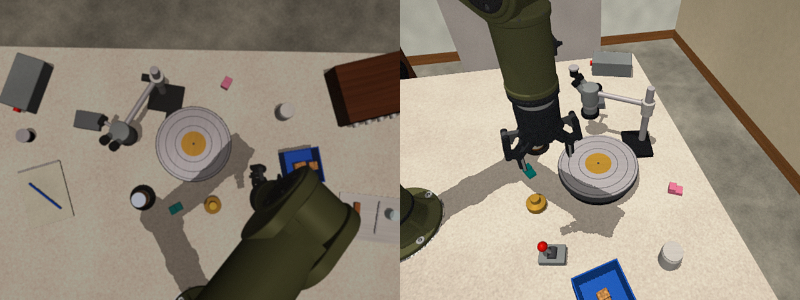

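Both corks are in the bin (top pixels about (300,165) in the half-scale view), the disc is clear, and the jar is standing on the mat. The measured boom angle and knob position agree with the geometry in the task description. Next is swinging the microscope.

```bash
cat >> h.py <<'E'
PV=np.array([.784,.150]);TH0=2.585
def kn(th,gap):
    "tool xy behind the knob face at boom angle th, and closing angle"
    e=np.array([np.cos(th),np.sin(th)]);n=np.array([-e[1],e[0]])
    return PV+.198*e-(.085+.011+gap)*n
def qd(a): f=(a+np.pi/2)/2; return [0,np.cos(f),np.sin(f),0]
E
python3 - <<'E'
from h import *
np.set_printoptions(precision=2,suppress=True)
print(get_state()["qpos"])
for o in(0,np.pi):
    for th,z in((TH0,.32),(TH0,.12),(TH0+.6,.12),(TH0+1.25,.12)):
        g=.025 if th==TH0 else 0
        p=kn(th,g);print(o,p,ctrl.ik([*p,z],qd(th-np.pi+o)))
E
```

```text
[-0.66  0.44  1.3   1.79 -0.44  1.26 -2.21]
0 [0.68 0.36] [-0.73  0.79  0.64  0.83 -0.44  1.62 -0.83]
0 [0.68 0.36] [-0.71  0.86  0.45  1.19 -0.36  1.17 -0.82]
0 [0.58 0.24] [-0.59  0.63  0.28  1.64 -0.21  0.9  -0.19]
0 [0.57 0.1 ] [ 0.29  0.66 -0.83  1.77  0.58  0.98 -0.08]
3.141592653589793 [0.68 0.36] [-0.15  0.9  -1.23  0.82  0.86  1.81  1.65]
3.141592653589793 [0.68 0.36] [-0.05  1.06 -1.23  1.18  0.97  1.49  1.47]
3.141592653589793 [0.58 0.24] [-0.98  0.86  1.09  1.65 -0.83  1.16 -2.77]
3.141592653589793 [0.57 0.1 ] [-0.74  0.72  0.91  1.78 -0.67  0.99 -2.  ]
```

Run:
```python
from h import *
ctrl.close_gripper()
p=kn(TH0,.025);ctrl.movep([*p,.32],qd(TH0-np.pi));st("above")
ctrl.movel([*p,.12],max_speed=.2);st("down")
def push(th,gap,sp):
    ctrl.movel([*kn(th,gap),.12],qd(th-np.pi),max_speed=sp)
    n=np.array([-np.sin(th),np.cos(th)]);return -get_state()["contact_force"][:2]@n
print(push(TH0,.0,.08));st("contact")
for a in np.arange(.1,1.01,.1):
    f=push(TH0+a,0,.12);print(round(a,2),round(f,1),end="; ")
    if f>12: print("STUCK");break
st()
im,d=vision.grab_frame("top");s,_=vision.grab_frame("side")
cv2.imwrite("pics/both3.png",np.hstack([cv2.resize(im,(400,300)),cv2.resize(s,(400,300))]))
```

```text
above t 26.23 tcp [0.68  0.356 0.32 ] w 0.0001 F [-1.2  1.2  0.9] g 0.0
down t 27.38 tcp [0.681 0.357 0.122] w -0.0001 F [-0.2 -0.6  0. ] g 0.0
0.7770132735898784
contact t 27.84 tcp [0.667 0.336 0.121] w -0.0003 F [0.2 0.8 0.3] g 0.0
0.1 -0.3; 0.2 0.2; 0.3 0.3; 0.4 -0.1; 0.5 -0.3; 0.6 -0.2; 0.7 0.9; 0.8 0.4; 0.9 0.3; 1.0 -0.4;  t 31.18 tcp [0.564 0.153 0.12 ] w 0.0001 F [ 0.7 -0.1 -0.5] g 0.0
```

View pics/both3.png

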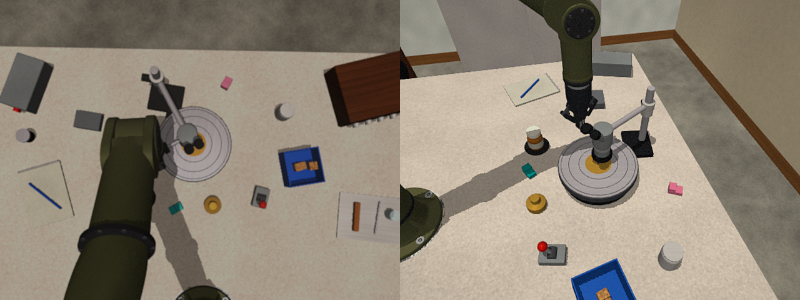

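The boom has followed the push and the head is now over the disc (side view about (602,145)). Next I'll creep to the stop, watching the force.

Run:
```python
from h import *
a=1.0
while a<1.42:
    a+=.03;th=TH0+a
    ctrl.movel([*kn(th,0),.12],qd(th-np.pi),max_speed=.06)
    f=-get_state()["contact_force"][:2]@np.array([-np.sin(th),np.cos(th)]);print(round(a,2),round(f,1),end="; ")
    if f>8: break
st("stop")
im,d=vision.grab_frame("top");X=cloud("top",d);Z=X[...,2]
m=(Z>.165)&(Z<.195)&(X[...,0]<.77)&(X[...,0]>.66)&(X[...,1]>0)&(X[...,1]<.2);vx,vy,x0,y0=cv2.fitLine(X[m][:,:2].astype(np.float32),cv2.DIST_HUBER,0,.01,.01).ravel();print("boom",m.sum(),np.arctan2(vy,vx)%np.pi+np.pi-TH0)
```

```text
1.03 -0.4; 1.06 1.2; 1.09 -0.3; 1.12 0.0; 1.15 0.4; 1.18 0.6; 1.21 9.7; stop t 33.08 tcp [0.567 0.11  0.12 ] w -0.0002 F [-3.1  9.9  0.8] g 4.6
boom 746 1.2356918
```

Run:
```python
from h import *
np.set_printoptions(precision=3,suppress=True)
th=TH0+1.2
ctrl.movel([*kn(th,.03),.12],max_speed=.15)
ctrl.movel([*kn(th,.03),.30],max_speed=.25)
im,d=vision.grab_frame("top");X=cloud("top",d);Z=X[...,2]
R=(abs(X[...,0]-.418)<.07)&(abs(X[...,1]+.19)<.06)
m=R&(abs(Z-.025)<.006);print("blk",m.sum(),cv2.minAreaRect(X[m][:,:2].astype(np.float32)))
b=im.astype(int);m=R&(b[...,2]>90)&(b[...,1]<60)&(b[...,0]<60)&(Z>.05);P=X[m];print("ball",m.sum(),np.median(P,0),(P.min(0)+P.max(0))/2,P.max(0))
for x,y in((.36,-.175),(.365,-.18),(.375,-.19)): print(ctrl.ik([x,y,.055],down(np.pi/2-.2,[x,y,.055])) if 1 else 0)
st()
# scope check
m=(Z>.165)&(Z<.195)&(X[...,0]<.77)&(X[...,0]>.66)&(X[...,1]>0)&(X[...,1]<.2);vx,vy,_,_=cv2.fitLine(X[m][:,:2].astype(np.float32),cv2.DIST_HUBER,0,.01,.01).ravel();print("boom",np.arctan2(vy,vx)%np.pi+np.pi-TH0)
```

```text
blk 506 ((0.4175774157047272, -0.1950865387916565), (0.05026940628886223, 0.06959622353315353), 75.74463653564453)
ball 100 [ 0.4   -0.188  0.079] [ 0.399 -0.189  0.078] [ 0.41  -0.179  0.086]
[-0.025  0.52   0.606  2.296 -0.642  0.493 -0.672]
[-0.023  0.529  0.616  2.28  -0.645  0.506 -0.663]
[-0.02   0.547  0.635  2.247 -0.653  0.533 -0.646]
 t 34.42 tcp [0.549 0.132 0.298] w -0.0001 F [-0.3 -0.9 -1. ] g 0.0
boom 1.2351227
```

Run:
```python
from h import *
u=np.array([np.cos(-.249),np.sin(-.249)]);C=np.array([.4176,-.1951])
P=lambda s:C+s*u
go([*P(-.06),.20],-.249+np.pi/2);st("above")
ctrl.movel([*P(-.06),.052],max_speed=.2);st("down")
for s in(-.02,-.008,-.002,.0,.002,.004,.006):
    ctrl.movel([*P(s),.052],max_speed=.08);f=-get_state()["contact_force"][:2]@u;print(s,round(f,1))
    if f>6:break
ctrl.movel([*P(-.035),.052],max_speed=.15)
ctrl.movel([*P(-.035),.25],max_speed=.25);st("up")
go([.45,.0,.35],.1)
im,d=vision.grab_frame("top");s,_=vision.grab_frame("side");X=cloud("top",d);Z=X[...,2]
R=(abs(X[...,0]-.418)<.07)&(abs(X[...,1]+.19)<.06)
b=im.astype(int);m=R&(b[...,2]>90)&(b[...,1]<60)&(b[...,0]<60)&(Z>.05);Q=X[m]
if len(Q): c=(Q.min(0)+Q.max(0))/2;print("ball",c,(c[:2]-C)@u)
cv2.imwrite("pics/both4.png",np.hstack([cv2.resize(im,(400,300)),cv2.resize(s,(400,300))]))
```

```text
above t 35.83 tcp [ 0.36 -0.18  0.2 ] w 0.0001 F [0.2 0.6 0.1] g 0.0
down t 36.73 tcp [ 0.36  -0.18   0.052] w 0.0001 F [ 1.  -0.2 -0.4] g 0.0
-0.02 -0.2
-0.008 0.2
-0.002 -0.3
0.0 0.9
0.002 4.2
0.004 8.8
up t 40.02 tcp [ 0.384 -0.186  0.249] w -0.0003 F [-0.2 -0.2 -0.7] g 0.0
ball [ 0.44006991 -0.20033622  0.07598975] 0.023067312905116894
```

View pics/both4.png

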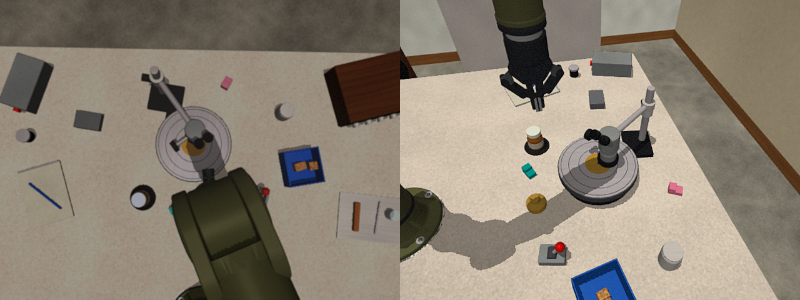

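The picture shows the lever over (red ball at side (560,247), 23 mm past centre, which matches the stop). The jar is on the mat, the corks are in the bin, the microscope is at its stop, and the arm is clear of everything.

Run:
```python
from h import *
print(ticket.close_job())
```

```text
the job is handed in; nothing more can be done
None
```

I handed the job in at about 41 s of robot time: both corks are in the bin, the jar stands on the mat, the microscope is at its stop over the disc and the lamp lever is fully over; no verdict was reported back.

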